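# Lay the tea bottle down in the fridge tray

### The job

With fingertips only, never pinching or lifting it, tip the tall green tea bottle over lengthwise in the white fridge tray and ease it all the way down onto its flat side, so that it lands gently and does not bang down. It should finish lying still inside the tray, snug along its whole length against the tray's high back wall, so that it cannot shift when the tray is carried. Leave the bento, cups, paddle, chopstick rest and kettle base as they are.

Things in the scene. Friction and masses are not known exactly. Their poses are not given: they have to be found in the camera images.
- bottle: empty green plastic bottle, loose, 0.26 to 0.49 kg. Square body 64 x 64 mm up to 130 mm, stepped shoulder (50 mm square to 144, 36 mm square to 154), neck 26 mm, yellow cap. Origin: centre of its underside; z runs up to the cap, x and y are square to its flat sides. Overbalances at about 23 degrees. Lying flat on any of its four sides, its origin is 37 mm above the worktop.
- bottle_cap (a point): centre of the top of the bottle's yellow screw cap (30 mm diameter, 34 mm tall), 200 mm from the underside along the bottle's z; axes as the bottle's. When the bottle lies flat on the tray floor, the cap's lower side is 17 mm clear of that floor.
- tray: white plastic tray, fixed, 200 mm (x) by 500 mm (y). Origin: centre of its underside; z up. Floor 5 mm thick. Lips 12 mm high at front and ends, inner faces at x = -94 and y = +-244 mm. The bottle stands at y = -110 to 110 mm, its sides within 0.12 rad of the tray's axes; there is room to lay it lengthwise towards the farther end.
- tray_wall (a point): middle of the inner face of the tray's high back wall, on the tray floor: x = +94 mm, z = 5 mm in the tray's frame; axes as the tray's. The wall runs along the tray's whole +x side (far from the robot), its top 45 mm above the worktop. A bottle lying against it has its axis at x = +62 mm in the tray's frame.
- bento: closed black bento, two stacked tiers with lid and dark red band, 114 x 204 x 100 mm, behind the tray; origin at the centre of its underside; to be left alone
- tier: open black bento tier with one divider, 110 x 200 x 42 mm, behind the tray; origin at the centre of its underside; to be left alone
- paddle: flat wooden rice paddle, 200 x 64 x 8 mm, lying; origin at its middle, blade towards its +x; to be left alone
- cup_a: orange silicone baking cup, 69 mm across the rim, 32 mm tall, open upward, right of the tray; origin at the centre of its underside; to be left alone
- cup_b: a second, equal orange baking cup, right of the tray; origin at the centre of its underside; to be left alone
- rest: blue ceramic chopstick rest, 20 x 62 x 13 mm, left of the tray; origin at the centre of its underside; to be left alone
- kettle_switch (a joint): toggle switch on the nose of the black kettle base left of the tray (disc 156 mm across, 40 mm high; toggle up to 51 mm): 0 is off, 0.85 rad on; to be left off

How it is judged:
At the end, for the whole second after the job is handed in: the bottle lies flat on its side on the tray floor (within 3.5 degrees of level), inside the tray, at rest, its base end and cap end both within 4 to 5 mm of touching the back wall with its side; other loose things are within 20 mm of their places and the kettle switch is off (angle between bottle's own z axis and vertical between 1.51 and 1.63 rad and height (world z) of bottle below 0.041 m and height (world z) of bottle_cap below 0.045 m and x of bottle in the frame of tray between 0.058 and 0.066 m and x of bottle_cap in the frame of tray between 0.057 and 0.068 m and y of bottle in the frame of tray between -0.255 and 0.255 m and y of bottle_cap in the frame of tray between -0.255 and 0.255 m and linear speed of bottle below 0.01 m/s and angular speed of bottle below 0.08 rad/s and distance of each of bento, tier, paddle, cup_a, cup_b, rest from where it was at the start of the episode below 0.02 m and value of joint kettle_switch below 0.3 rad).
It fails at once if the bottle bangs down or topples freely (turns faster than 3 rad/s) (angular speed of bottle above 3 rad/s).
It fails at once if the bottle is lifted or carried (height (world z) of bottle above 0.062 m or (angle between bottle's own z axis and vertical below 0.3 rad and height (world z) of bottle above 0.03 m) or height (world z) of bottle_cap above 0.24 m or (angle between bottle's own z axis and vertical above 1.4 rad and height (world z) of bottle above 0.052 m and height (world z) of bottle_cap above 0.065 m)).
It fails at once if the bottle is squeezed or shoved hard (over 35 N) (contact force between the fingers and bottle above 35 N).
It fails at once if bento, tier, paddle, a baking cup or the chopstick rest shifted by more than 20 mm (distance of any of bento, tier, paddle, cup_a, cup_b, rest from where it was at the start of the episode above 0.02 m).
It fails at once if kettle switched on (value of joint kettle_switch above 0.3 rad).
It also fails if it takes over 64 s, if anything falls off the work surface, if the arm or the gripper's body presses on something with over 40 N, if the wrist force passes 120 N, or if a joint passes its speed limit or range.

### The arm

A 6-joint arm with a two-finger parallel gripper is mounted at the origin on the work surface. World frame = base frame: x ahead of the robot, y to its left, z up, the work surface at z = 0. Lengths are in m, angles in rad, forces in N, time in s.
With the tool pointing down it reaches from about 0.425 to 0.95 m from the base axis. Payload 3.5 kg.
Tool frame: the origin (TCP) lies midway between the tips of the shut fingers; the grasp point (between the pads) lies ctrl.hold_point_z behind it (ctrl.hold_point_z is the distance from the TCP to the grasp point, in m); z points along the fingers, x is the direction in which the jaws open and shut, and the axes are right-handed (so a half turn about z gives the same grasp; the last joint's range is limited). The gripper opens to 85 mm and grips with 20 to 120 N. Pads are 22 mm wide; open, the fingers measure 114 mm over their backs; the gripper's body (76 mm by 85 mm) begins 54 mm behind the grasp point. The pads swing forward as they close: fully open they stand 13 mm farther back than shut.
Start: joints at [-1.434, 0.286, 1.577, -0, 1.279, -0.15], TCP at [0.191, -0.647, 0.231] pointing down, gripper open.
Joint ranges: [-2.77, 2.77], [-0.9, 2.22], [0.21, 2.48], [-1.53, 4.67], [0.24, 2.81], [-2.84, 2.84]. Speed limits (rad/s): [2.79, 2.79, 3.14, 3.14, 3.14, 3.14].

### API

Orientations are given as a unit quaternion [x, y, z, w].
In Python, from plant import ctrl gives the robot as it stands.
- The arm moves only by the tool step_arm, never from a script. Its arguments are lists of equal length, an entry for each row: "gripper": the gripper's target within -1 to 1 (shut at 1, half-way at 0, fully open at -1); "linear": the shift along the tool's x, y, z in m, a list of three; "delta_rot": the turn, a rotation vector about the tool's x, y, z in degrees, a list of three. A call has 1 to 20 rows; each row is the pose to reach, as a shift and turn from the pose commanded when the call began, along the tool's axes at that moment; what a row does not reach only later rows make up. A row lasts 1/8 s, in which the tool goes at most 62.5 mm and 10.7 degrees, less where a joint would pass 70% of its speed; a pose out of reach is approached as far as the arm can. A call with a gripper value outside its range is refused whole. The fingers move at their own pace and stop on an object; "grip_force" is the grip in N (left out, the last holds). Time passes only in rows, so rows that repeat a pose let the fingers close. It gives the time, the measured TCP pose, the force and the opening at its end, in the units of the state.
- ctrl.get_state(): the state, without advancing time (a new reading comes with each control period).
- ctrl.read_camera(name): name is "scene" or "top" or "wrist"; returns a dict with "frame" (480x640x3 uint8, red, green, blue), "fx", "fy", "cx", "cy" (pixels), "k1" (the pictures are not rectified: a ray, as slopes to the right and down, at radius r is drawn at 1 + k1 r^2 times it, then the intrinsics apply), "view" (4x4, takes a point from world to camera coordinates). Camera axes: x right, y down, z forward; pixel columns grow to the right and rows downward; lengths in m; the calibration is good to about 2 mm. A picture is of the moment at which its call begins. There is no depth.
- ctrl.sign_off(): hands the job in, once; it reports no verdict.
The state is a dict: "time": time; "qpos": joint angles; "dq": joint speeds; "joint_efforts": joint torques, N m; "eef_pos": TCP position; "tcp_rot": TCP orientation; "contact_force": force on the tool from outside, world axes, zero at the start; "wrist_torque": the same for the moment, N m; "opening": opening from 0.0 (shut) to 1.0 (fully open).
Only numpy, scipy, OpenCV 4.12 (cv2) and the standard library are available. Lean on these libraries where they do the work, as an engineer would, in place of code of your own. Each camera call takes 0.05 s, during which the arm holds its last target. There are 200 camera calls.

## Working session

There is one attempt and no reset: what is moved stays moved. The work goes in short steps, Python scripts to look and compute and a tool call to move; the robot and the scene stay as the last step left them, time stands still between calls to the robot, and variables do not carry over. Pictures are saved under pics/ and viewed, on a budget of 10 in all, crops included, one or two more only if the job needs it, and the job is handed in when it is done.

Besides the shell and the picture viewer there is one more tool, called after "Emit:" in YAML: its name, and indented under it one key for each argument. step_arm: Moves the arm, as the interface text tells. Its arguments: {"type":"object","properties":{"gripper":{"type":"array"},"linear":{"type":"array"},"delta_rot":{"type":"array"},"grip_force":{"type":"number"}},"required":["gripper","linear","delta_rot"]}

```bash
mkdir -p pics; ls
cat > h.py <<'E'
import numpy as np, cv2
from plant import ctrl
from scipy.spatial.transform import Rotation as R
def cam(n):
    return ctrl.read_camera(n)
def ray(c,u,v):
    K=np.array([[c['fx'],0,c['cx']],[0,c['fy'],c['cy']],[0,0,1.]])
    p=cv2.undistortPoints(np.array([[[u,v]]],float),K,np.array([c['k1'],0,0,0,0.]))[0,0]
    V=np.array(c['view']); o=-V[:3,:3].T@V[:3,3]
    return o,V[:3,:3].T@np.array([p[0],p[1],1])
def onz(c,u,v,z):
    o,d=ray(c,u,v); return o+d*(z-o[2])/d[2]
def proj(c,P):
    V=np.array(c['view']);q=V[:3,:3]@np.array(P)+V[:3,3];x,y=q[:2]/q[2];s=1+c['k1']*(x*x+y*y)
    return np.array([c['fx']*x*s+c['cx'],c['fy']*y*s+c['cy']])
def tri(c1,p1,c2,p2):
    o1,d1=ray(c1,*p1);o2,d2=ray(c2,*p2)
    t=np.linalg.lstsq(np.c_[d1,-d2],o2-o1,rcond=None)[0]
    a=o1+d1*t[0];b=o2+d2*t[1];return (a+b)/2,np.linalg.norm(a-b)
def save(c,n): cv2.imwrite('pics/'+n,cv2.cvtColor(c['frame'],cv2.COLOR_RGB2BGR))
E
python3 - <<'E'
from h import *
for n in('scene','top'):
    c=cam(n);save(c,n+'0.png');print(n,c['fx'],c['k1'],np.round(ray(c,320,240),3).tolist())
print(ctrl.get_state(),ctrl.hold_point_z)
E
```

```text
pics
scene 522.4256023597322 0.03488275550707615 [[1.531, -0.41, 1.055], [-0.664, 0.321, -0.675]]
top 543.1894772216133 -0.03783660527694227 [[0.423, 0.068, 1.394], [0.099, -0.028, -0.995]]
{'time': 0.1, 'qpos': array([-1.43398701e+00,  2.87101073e-01,  1.57806646e+00, -7.51300525e-06,
        1.27861322e+00, -1.50005536e-01]), 'dq': array([-0.00081416, -0.0023594 , -0.00137141, -0.00070353,  0.00121297,
        0.00189722]), 'joint_efforts': array([ 1.09718218e-03, -4.07291508e+01, -2.93699402e+01, -1.60772870e-04,
        3.37285710e-03,  3.91782308e-06]), 'eef_pos': array([ 0.19089519, -0.64680593,  0.23005009]), 'tcp_rot': array([ 8.00905480e-01, -5.98789792e-01, -7.71049062e-04, -7.76172175e-04]), 'contact_force': array([ 0.31548747,  0.7613176 , -0.51928912]), 'wrist_torque': array([ 0.02529894, -0.0250761 , -0.00802442]), 'opening': 0.9986880394612967} 0.0187
```

View pics/scene0.png

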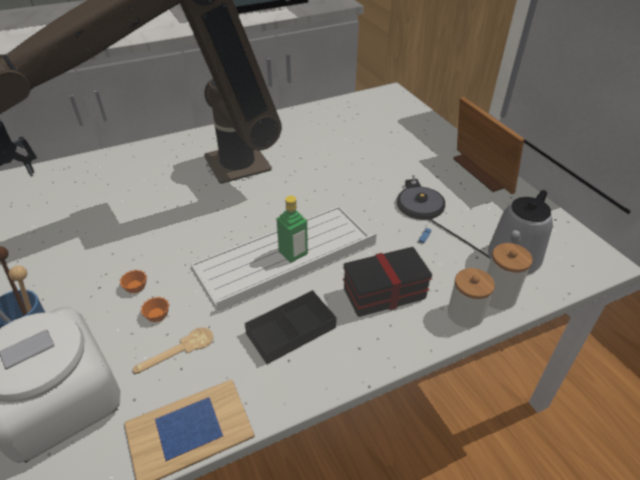

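View pics/top0.png

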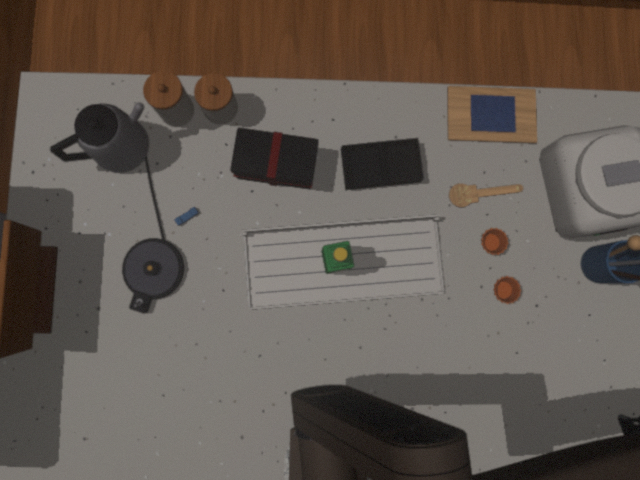

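Scene: bottle stands mid-tray (cap ~(291,200) scene, (341,254) top); tray corners in top view ~(247,233), (443,218), (443,293), (252,308).

Run:
```python
from h import *
t=cam('top');s=cam('scene')
def mask(c,lo,hi,roi):
    h=cv2.cvtColor(c['frame'],cv2.COLOR_RGB2HSV);m=cv2.inRange(h,lo,hi);z=np.zeros_like(m);x0,y0,x1,y1=roi;z[y0:y1,x0:x1]=m[y0:y1,x0:x1];return z
Y=((20,120,100),(35,255,255));G=((45,80,20),(85,255,255))
for n,c,roi in(('top',t,(300,220,400,300)),('scene',s,(260,180,330,280))):
    for nm,C in(('Y',Y),('G',G)):
        m=mask(c,*C,roi);ys,xs=np.nonzero(m)
        print(n,nm,len(xs),xs.mean(),ys.mean(),xs.min(),xs.max(),ys.min(),ys.max())
        if nm=='G':
            cs,_=cv2.findContours(m,0,1);k=max(cs,key=cv2.contourArea);print(cv2.approxPolyDP(cv2.convexHull(k),2,True)[:,0].tolist(), cv2.minAreaRect(k))
for p,z in(((247,233),.045),((443,218),.045),((443,293),.012),((252,308),.012)): print(onz(t,*p,z).round(4))
cv2.imwrite('pics/crop1.png',cv2.cvtColor(np.vstack([cv2.resize(t['frame'][205:325,235:455],None,fx=3,fy=3,interpolation=2)[:, :660],cv2.resize(s['frame'][180:310,180:400],None,fx=3,fy=3,interpolation=2)])[:,:],cv2.COLOR_RGB2BGR)[:750])
im=cv2.imread('pics/crop1.png');cv2.imwrite('pics/crop1.png',cv2.resize(im,None,fx=.8,fy=.8))
```

```text
top Y 139 339.9568345323741 253.83453237410072 334 346 248 260
top G 447 335.0559284116331 257.35346756152126 323 352 242 271
[[347, 242], [352, 266], [328, 271], [323, 248]] ((337.0577087402344, 256.2884826660156), (26.083444595336914, 26.671794891357422), 78.69007110595703)
scene Y 80 290.475 201.5125 286 295 196 208
scene G 761 289.7608409986859 231.35216819973718 278 305 211 260
[[296, 211], [305, 220], [305, 253], [290, 260], [280, 249], [278, 218], [287, 211]] ((291.5, 235.5), (49.0, 27.0), 90.0)
[0.5699 0.2129 0.045 ]
[ 0.6212 -0.2791  0.045 ]
[ 0.4331 -0.287   0.012 ]
[0.3842 0.1966 0.012 ]
```

View pics/crop1.png

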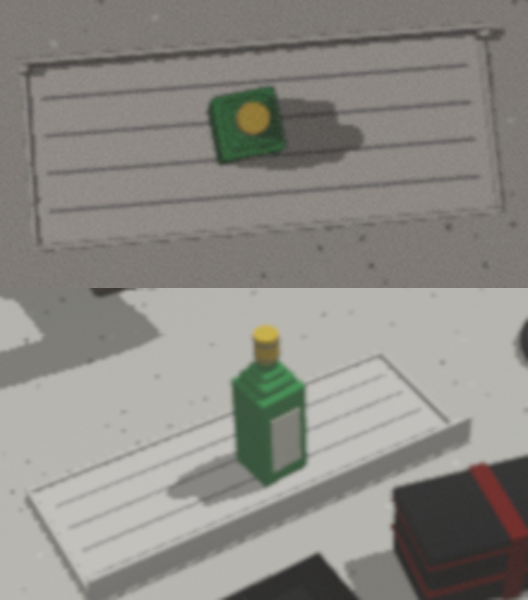

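Run:
```python
from h import *
t=cam('top');s=cam('scene')
P=[onz(t,*p,z)[:2] for p,z in(((244.2,232.5),.045),((444.6,218.3),.045),((444.6,292.5),.012),((251.7,307),.012))]
for a,b in((0,1),(3,2),(0,3),(1,2)): d=P[a]-P[b];print('len',np.linalg.norm(d),'yaw',np.arctan2(-d[0],d[1]) if a+b in(1,5) else np.arctan2(d[1],d[0]))
C=np.mean(P,0);print('tray',C)
yaw=np.arctan2(-(P[0]-P[1]+P[3]-P[2])[0],(P[0]-P[1]+P[3]-P[2])[1]);print('yaw',yaw)
Q=[onz(t,*p,.135)[:2] for p in((347,242),(352,266),(328,271),(323,248))]
Q=np.array(Q);print('sides',np.linalg.norm(Q-np.roll(Q,1,0),axis=1),'c',Q.mean(0),[np.arctan2(*(Q[b]-Q[a])[::-1]) for a,b in((1,0),(2,3))],[np.arctan2(-(Q[b]-Q[a])[0],(Q[b]-Q[a])[1]) for a,b in((1,2),(0,3))])
print('cap top',onz(t,339.96,253.83,.205)); print('tri',tri(t,(339.96,253.83),s,(290.5,198.5)))
b=onz(s,290,260.5,.005);print('near foot corner',b)
b0=Q.mean(0)
for b in (Q.mean(0),onz(t,339.96,253.83,.205)[:2]):
  d=b-C;print('tray frame',d[0]*np.cos(yaw)+d[1]*np.sin(yaw),-d[0]*np.sin(yaw)+d[1]*np.cos(yaw))
```

```text
len 0.5055927403214912 yaw 0.09818261048707787
len 0.49083641009114404 yaw 0.09757551897622517
len 0.18571642689634654 yaw 0.12162309484583692
len 0.18625417069244263 yaw 0.04229686210741249
tray [ 0.50316088 -0.0392345 ]
yaw 0.09788356000514163
sides [0.05776937 0.05701678 0.05695755 0.05460569] c [ 0.51035616 -0.0086288 ] [np.float64(0.2227515835892866), np.float64(0.2363973584200653)] [np.float64(0.22953385449114005), np.float64(0.2712820031098947)]
cap top [ 0.51201145 -0.00963589  0.205     ]
tri (array([ 0.51307732, -0.00740089,  0.20381353]), np.float64(0.005018608110076789))
near foot corner [ 0.53990174 -0.02525969  0.005     ]
tray frame 0.010151842230308834 0.02975601712832445
tray frame 0.011700789537181532 0.028591981265865277
```

Emit:
step_arm:
  gripper: [-0.2,-0.2,-0.2,-0.2,-0.2,-0.2,-0.2,-0.2,-0.2,-0.2,-0.2,-0.2,-0.2,-0.2,-0.2,-0.2,-0.2,-0.2]
  linear:
    - [-0.015,-0.014,-0.02]
    - [-0.045,-0.042,-0.04]
    - [-0.08,-0.075,-0.05]
    - [-0.117,-0.11,-0.05]
    - [-0.154,-0.144,-0.05]
    - [-0.191,-0.179,-0.05]
    - [-0.228,-0.213,-0.05]
    - [-0.265,-0.248,-0.05]
    - [-0.302,-0.283,-0.05]
    - [-0.339,-0.317,-0.05]
    - [-0.376,-0.352,-0.05]
    - [-0.413,-0.387,-0.05]
    - [-0.45,-0.421,-0.05]
    - [-0.48,-0.45,-0.05]
    - [-0.505,-0.473,-0.05]
    - [-0.521,-0.488,-0.05]
    - [-0.521,-0.488,-0.05]
    - [-0.521,-0.488,-0.05]
  delta_rot:
    - [0,0,0]
    - [0,0,0]
    - [0,0,0.5]
    - [0,0,1]
    - [0,0,1.5]
    - [0,0,2]
    - [0,0,2.5]
    - [0,0,3]
    - [0,0,3.5]
    - [0,0,3.8]
    - [0,0,3.8]
    - [0,0,3.8]
    - [0,0,3.8]
    - [0,0,3.8]
    - [0,0,3.8]
    - [0,0,3.8]
    - [0,0,3.8]
    - [0,0,3.8]
  grip_force: 20

```text
time: 2.55
eef_pos: [0.5114, -0.0101, 0.2813]
tcp_rot: [0.781, -0.625, 0.0, 0.0]
contact_force: [0.5, -0.1, -0.2]
opening: 0.604
```

Run:
```python
from h import *
w=cam('wrist');t=cam('top');s=cam('scene')
V=np.array(w['view']);print(np.round(ray(w,320,240),3).tolist(),w['fx'])
h=cv2.cvtColor(w['frame'],cv2.COLOR_RGB2HSV);m=cv2.inRange(h,(20,120,80),(35,255,255))
cs,_=cv2.findContours(m,0,1);k=max(cs,key=cv2.contourArea);(u,v),r=cv2.minEnclosingCircle(k);print(u,v,r,onz(w,u,v,.205),proj(w,(.512,-.009,.205)))
st=ctrl.get_state();print(st['qpos'].round(3))
save(w,'w1.png')
```

```text
[[0.577, 0.005, 0.425], [-0.264, -0.058, -0.963]] 427.50107163274595
317.8455810546875 241.32882690429688 27.961984634399414 [ 0.51564755 -0.00695928  0.205     ] [320.08233242 248.50702835]
[-0.219 -0.117  1.916 -0.     1.342  1.133]
```

View pics/w1.png

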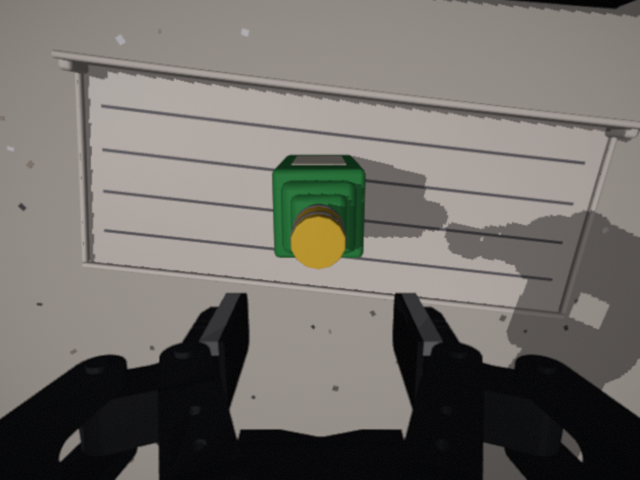

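Wrist view: cap at (318,241), bottle square to the tool axes. The cap is ~3 mm off the TCP; the tray's free end is on the right. Descend straddling the cap.

Emit:
step_arm:
  gripper: [-0.15,-0.1,-0.05,0,0,0,0,0]
  linear:
    - [-0.002,-0.003,0.01]
    - [-0.002,-0.003,0.025]
    - [-0.002,-0.003,0.045]
    - [-0.002,-0.003,0.065]
    - [-0.002,-0.003,0.085]
    - [-0.002,-0.003,0.098]
    - [-0.002,-0.003,0.103]
    - [-0.002,-0.003,0.103]
  delta_rot:
    - [0,0,0]
    - [0,0,0]
    - [0,0,0]
    - [0,0,0]
    - [0,0,0]
    - [0,0,0]
    - [0,0,0]
    - [0,0,0]

```text
time: 3.7
eef_pos: [0.5141, -0.0071, 0.1782]
tcp_rot: [0.781, -0.625, -0.0, 0.0]
contact_force: [0.1, -0.3, 0.0]
opening: 0.498
```

Run:
```python
from h import *
w=cam('wrist');s=cam('scene')
a=cv2.resize(s['frame'][120:300,200:400],None,fx=2,fy=2);b=cv2.resize(w['frame'],(480,360))
save({'frame':np.hstack([a[:360],b])[:, :800]},'c2.png')
np.set_printoptions(suppress=True)
st=ctrl.get_state();print(st['eef_pos'],st['qpos'].round(3))
```

```text
[ 0.5146725  -0.00714543  0.17911302] [-0.211 -0.02   2.015  0.     1.144  1.139]
```

View pics/c2.png

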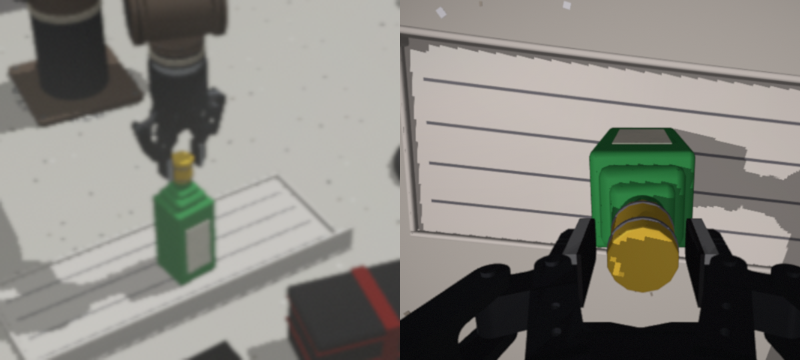

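The cap sits between the fingers with clearance each side. Start the tip: the rear finger pushes while the tool turns about the bottle's base edge.

Emit:
step_arm:
  gripper: [0,0,0,0,0,0,0,0,0,0]
  linear:
    - [0.003,0,0]
    - [0.006,0,0]
    - [0.012,0,-0.001]
    - [0.018,0,-0.0014]
    - [0.024,0,-0.0017]
    - [0.03,0,-0.0019]
    - [0.0364,0,-0.0019]
    - [0.0426,0,-0.0016]
    - [0.0486,0,-0.0012]
    - [0.0486,0,-0.0012]
  delta_rot:
    - [0,0,0]
    - [0,0,0]
    - [0,-2,0]
    - [0,-4,0]
    - [0,-6,0]
    - [0,-8,0]
    - [0,-10,0]
    - [0,-12,0]
    - [0,-14,0]
    - [0,-14,0]

```text
time: 5.05
eef_pos: [0.5248, -0.0553, 0.1791]
tcp_rot: [0.774, -0.621, -0.096, -0.076]
contact_force: [-0.3, -0.6, 0.3]
opening: 0.501
```

Run:
```python
from h import *
w=cam('wrist');s=cam('scene')
a=cv2.resize(s['frame'][120:300,160:360],None,fx=2,fy=2);b=cv2.resize(w['frame'],(480,360))
save({'frame':np.hstack([a[:360],b])[:, :800]},'c3.png')
np.set_printoptions(suppress=True)
st=ctrl.get_state();print(st['eef_pos'],st['qpos'].round(3))
```

```text
[ 0.5246532  -0.05449716  0.17927071] [-0.392  0.069  1.939  0.208  1.283  0.884]
```

View pics/c3.png

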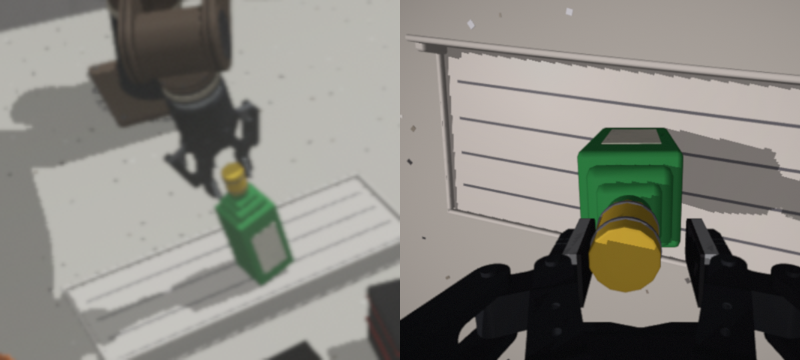

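Bottle tilts on its base edge with the cap on the rear finger; no slip. Continue past balance, front finger catching.

Emit:
step_arm:
  gripper: [0,0,0,0,0,0,0,0,0,0]
  linear:
    - [0.0091,0,-0.0011]
    - [0.0182,0,-0.0017]
    - [0.0274,0,-0.002]
    - [0.032,0,-0.0018]
    - [0.0366,0,-0.0016]
    - [0.0457,0,-0.0008]
    - [0.0547,0,0.0005]
    - [0.0637,0,0.0022]
    - [0.0726,0,0.0044]
    - [0.0726,0,0.0044]
  delta_rot:
    - [0,-3,0]
    - [0,-6,0]
    - [0,-9,0]
    - [0,-10.5,0]
    - [0,-12,0]
    - [0,-15,0]
    - [0,-18,0]
    - [0,-21,0]
    - [0,-24,0]
    - [0,-24,0]

```text
time: 6.4
eef_pos: [0.5397, -0.1232, 0.1563]
tcp_rot: [0.737, -0.592, -0.255, -0.204]
contact_force: [-0.2, 0.4, -1.7]
opening: 0.5
```

Run:
```python
from h import *
w=cam('wrist');s=cam('scene')
a=cv2.resize(s['frame'][120:300,160:360],None,fx=2,fy=2);b=cv2.resize(w['frame'],(480,360))
save({'frame':np.hstack([a[:360],b])[:, :800]},'c4.png')
np.set_printoptions(suppress=True)
st=ctrl.get_state();print(st['eef_pos'],st['qpos'].round(3),st['contact_force'])
```

```text
[ 0.53983157 -0.12217556  0.15735625] [-0.603  0.327  1.771  0.432  1.565  0.628] [ 0.04871225 -0.15939494 -0.75403443]
```

View pics/c4.png

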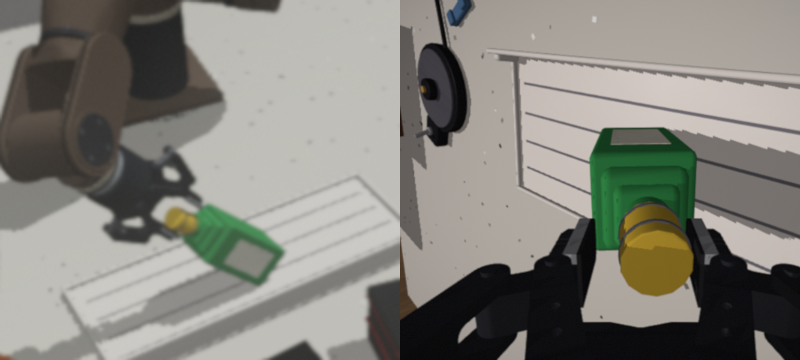

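Now resting gently on the front finger at ~41°. Keep lowering as one body.

Emit:
step_arm:
  gripper: [0,0,0,0,0,0,0,0,0]
  linear:
    - [0.0076,0,-0.001]
    - [0.0152,0,-0.0016]
    - [0.0228,0,-0.0019]
    - [0.0304,0,-0.0019]
    - [0.0381,0,-0.0015]
    - [0.0457,0,-0.0008]
    - [0.0532,0,0.0002]
    - [0.0607,0,0.0015]
    - [0.0607,0,0.0015]
  delta_rot:
    - [0,-2.5,0]
    - [0,-5,0]
    - [0,-7.5,0]
    - [0,-10,0]
    - [0,-12.5,0]
    - [0,-15,0]
    - [0,-17.5,0]
    - [0,-20,0]
    - [0,-20,0]

```text
time: 7.62
eef_pos: [0.5498, -0.1682, 0.1177]
tcp_rot: [0.682, -0.547, -0.38, -0.303]
contact_force: [0.2, -0.4, -1.1]
opening: 0.502
```

Run:
```python
from h import *
w=cam('wrist');s=cam('scene')
a=cv2.resize(s['frame'][150:330,130:330],None,fx=2,fy=2);b=cv2.resize(w['frame'],(480,360))
save({'frame':np.hstack([a[:360],b])[:, :800]},'c5.png')
np.set_printoptions(suppress=True)
st=ctrl.get_state();print(st['eef_pos'],st['qpos'].round(3),st['contact_force'])
```

```text
[ 0.55006498 -0.16764861  0.11886321] [-0.704  0.595  1.611  0.553  1.804  0.522] [-0.11866784 -0.35975228 -0.37296989]
```

View pics/c5.png

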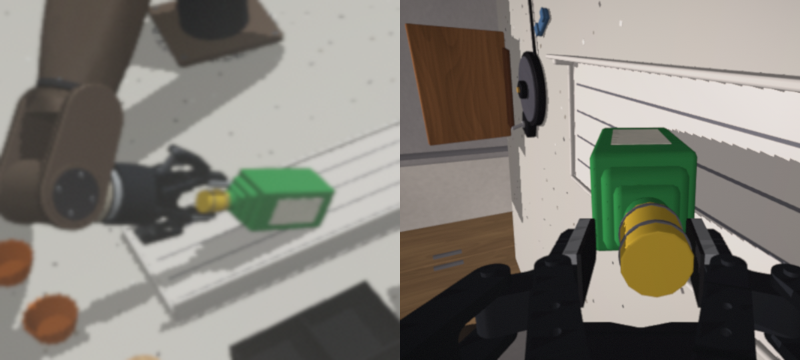

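Emit:
step_arm:
  gripper: [0,0,0,0,0,0,0,0,0]
  linear:
    - [0.008,0,-0.001]
    - [0.0157,0,-0.002]
    - [0.0244,0,-0.0025]
    - [0.0331,0,-0.003]
    - [0.0417,0,-0.003]
    - [0.0503,0,-0.003]
    - [0.0587,0,-0.0015]
    - [0.0671,0,0]
    - [0.0671,0,0]
  delta_rot:
    - [0,0,0]
    - [0,0,0]
    - [0,0,0]
    - [0,0,0]
    - [0,0,0]
    - [0,0,0]
    - [0,0,0]
    - [0,0,0]
    - [0,0,0]

```text
time: 8.85
eef_pos: [0.5578, -0.2028, 0.0614]
tcp_rot: [0.682, -0.547, -0.379, -0.303]
contact_force: [0.0, -0.9, -0.6]
opening: 0.496
```

Run:
```python
from h import *
w=cam('wrist');s=cam('scene')
a=cv2.resize(s['frame'][150:330,130:330],None,fx=2,fy=2);b=cv2.resize(w['frame'],(480,360))
save({'frame':np.hstack([a[:360],b])[:, :800]},'c6.png')
np.set_printoptions(suppress=True)
st=ctrl.get_state();print(st['eef_pos'],st['qpos'].round(3),st['contact_force'])
```

```text
[ 0.55803036 -0.20266523  0.06231443] [-0.734  0.722  1.535  0.524  1.772  0.474] [ 0.04023343  0.570543   -0.73820212]
```

View pics/c6.png

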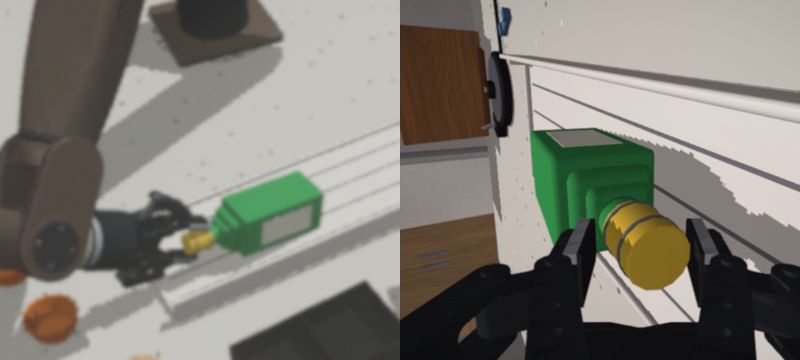

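Emit:
step_arm:
  gripper: [0,0,0,0,0,0]
  linear:
    - [0.005,0,0.0012]
    - [0.01,0,0.0024]
    - [0.015,0,0.0036]
    - [0.02,0,0.0048]
    - [0.024,0,0.0058]
    - [0.024,0,0.0058]
  delta_rot:
    - [0,0,0]
    - [0,0,0]
    - [0,0,0]
    - [0,0,0]
    - [0,0,0]
    - [0,0,0]

```text
time: 9.7
eef_pos: [0.5596, -0.2103, 0.0384]
tcp_rot: [0.683, -0.547, -0.379, -0.303]
contact_force: [0.5, -0.2, -0.1]
opening: 0.499
```

Run:
```python
from h import *
w=cam('wrist');s=cam('scene')
a=cv2.resize(s['frame'][180:300,170:303],None,fx=3,fy=3);b=cv2.resize(w['frame'],(480,360))[:,80:]
save({'frame':np.hstack([a[:360],b])[:, :800]},'c7.png')
np.set_printoptions(suppress=True)
st=ctrl.get_state();print(st['eef_pos'],st['qpos'].round(3),st['contact_force'])
h=cv2.cvtColor(s['frame'],cv2.COLOR_RGB2HSV)
G=cv2.inRange(h,(45,80,20),(85,255,255));cs,_=cv2.findContours(G,0,1);k=max(cs,key=cv2.contourArea);print(cv2.approxPolyDP(cv2.convexHull(k),2,True)[:,0].tolist())
```

```text
[ 0.55970706 -0.21027035  0.03886776] [-0.74   0.767  1.513  0.517  1.754  0.458] [-0.09116418  0.51253283 -1.50032835]
[[288, 248], [286, 263], [252, 281], [236, 276], [234, 272], [240, 254], [276, 237]]
```

View pics/c7.png

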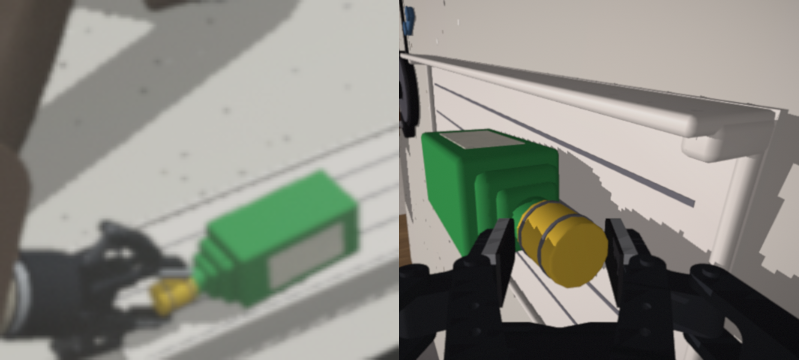

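Emit:
step_arm:
  gripper: [0,0,0,0,0,0,0]
  linear:
    - [0.0025,0,-0.001]
    - [0.005,0,-0.002]
    - [0.006,0,-0.005]
    - [0.006,0,-0.008]
    - [0.006,0,-0.011]
    - [0.006,0,-0.014]
    - [0.006,0,-0.014]
  delta_rot:
    - [0,0,0]
    - [0,0,0]
    - [0,0,0]
    - [0,0,0]
    - [0,0,0]
    - [0,0,0]
    - [0,0,0]

```text
time: 10.68
eef_pos: [0.5632, -0.2253, 0.0415]
tcp_rot: [0.683, -0.547, -0.378, -0.303]
contact_force: [1.2, -0.0, -0.4]
opening: 0.501
```

Run:
```python
from h import *
w=cam('wrist');s=cam('scene')
a=cv2.resize(s['frame'][180:300,170:303],None,fx=3,fy=3);b=cv2.resize(w['frame'],(480,360))[:,80:]
save({'frame':np.hstack([a[:360],b])[:, :800]},'c8.png')
h=cv2.cvtColor(s['frame'],cv2.COLOR_RGB2HSV)
G=cv2.inRange(h,(45,80,20),(85,255,255));cs,_=cv2.findContours(G,0,1);k=max(cs,key=cv2.contourArea);print(cv2.approxPolyDP(cv2.convexHull(k),2,True)[:,0].tolist())
```

```text
[[287, 247], [286, 263], [253, 281], [236, 278], [233, 271], [240, 255], [274, 238]]
```

View pics/c8.png

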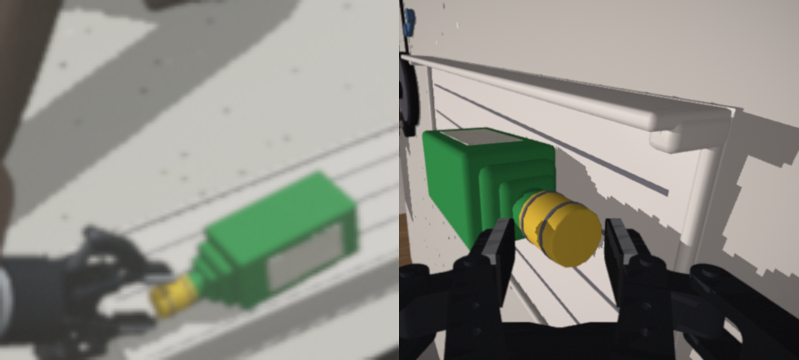

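Emit:
step_arm:
  gripper: [0,0,0,0,0,0,0,0,0,0,0,0,0,0,0,0]
  linear:
    - [0,0,-0.003]
    - [0,0,-0.007]
    - [0,0,-0.012]
    - [0,0,-0.018]
    - [0,0,-0.028]
    - [0,0,-0.038]
    - [0,0,-0.046]
    - [-0.008,0,-0.053]
    - [-0.03,0,-0.067]
    - [-0.06,0,-0.085]
    - [-0.095,0,-0.107]
    - [-0.13,0,-0.129]
    - [-0.155,0,-0.145]
    - [-0.17,0,-0.154]
    - [-0.17,0,-0.154]
    - [-0.17,0,-0.154]
  delta_rot:
    - [0,0,0]
    - [0,0,0]
    - [0,0,0]
    - [0,0,0]
    - [0,0,0]
    - [0,0,0]
    - [0,0,0]
    - [0,0,0]
    - [0,4,0]
    - [0,10,0]
    - [0,18,0]
    - [0,26,0]
    - [0,34,0]
    - [0,42,0]
    - [0,50,0]
    - [0,58,0]

```text
time: 12.78
eef_pos: [0.5719, -0.2643, 0.2688]
tcp_rot: [0.781, -0.625, 0.003, 0.001]
contact_force: [-0.3, 0.2, 0.5]
opening: 0.497
```

Run:
```python
from h import *
w=cam('wrist');s=cam('scene');t=cam('top')
a=cv2.resize(s['frame'][180:300,170:303],None,fx=3,fy=3);b=cv2.resize(t['frame'][205:325,310:445],None,fx=3,fy=3)
save({'frame':np.hstack([a,b])},'c9.png')
np.set_printoptions(suppress=True);st=ctrl.get_state();print(st['eef_pos'],R.from_quat(st['tcp_rot']).as_matrix().round(3),st['qpos'].round(3))
for n,c in(('s',s),('t',t)):
  h=cv2.cvtColor(c['frame'],cv2.COLOR_RGB2HSV)
  for C in(((45,80,20),(85,255,255)),((20,120,80),(35,255,255))):
    M=cv2.inRange(h,*C);
    z=np.zeros_like(M);z[200:320,200:460]=M[200:320,200:460]
    cs,_=cv2.findContours(z,0,1);k=max(cs,key=cv2.contourArea);print(n,cv2.minAreaRect(k),cv2.approxPolyDP(cv2.convexHull(k),2,True)[:,0].tolist())
```

```text
[ 0.57166645 -0.26294004  0.26794394] [[ 0.22  -0.975  0.   ]
 [-0.975 -0.22   0.001]
 [-0.001 -0.001 -1.   ]] [-0.593  0.161  1.657  0.001  1.324  0.756]
s ((260.70001220703125, 260.9000244140625), (29.06888198852539, 59.479408264160156), 63.43495178222656) [[287, 247], [287, 263], [253, 281], [236, 278], [233, 271], [240, 255], [274, 238]]
s ((227.40000915527344, 277.8000183105469), (8.944271087646484, 12.521980285644531), 63.43495178222656) [[232, 274], [234, 278], [224, 284], [221, 277], [227, 273]]
t ((380.9146423339844, 249.18740844726562), (25.03997802734375, 65.35291290283203), 78.95905303955078) [[412, 240], [413, 247], [400, 258], [351, 266], [347, 246], [350, 243], [396, 234]]
t ((420.1081237792969, 242.14865112304688), (10.192737579345703, 13.31631851196289), 80.53767395019531) [[426, 239], [426, 246], [414, 246], [413, 239]]
```

View pics/c9.png

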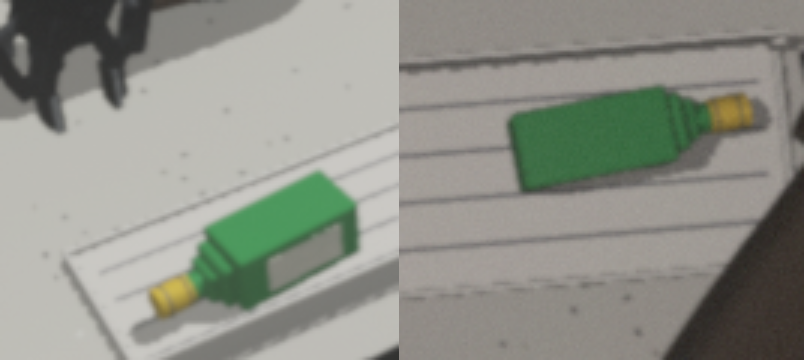

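Bottle is lying flat in the tray, cap toward the right end, rotated ~7° from the wall. Compute the push.

Run:
```python
from h import *
np.set_printoptions(suppress=True,precision=4)
t=cam('top');s=cam('scene')
Q=np.array([onz(t,*p,.069)[:2] for p in((348,244),(351.5,267),(401,258),(396,233.5))]);print(Q,Q.mean(0))
print('sides',np.linalg.norm(Q-np.roll(Q,1,0),axis=1))
cap=onz(t,420,242.3,.045);print('cap',cap)
print('scene top face',[onz(s,*p,.069)[:2] for p in((276,237),(288,248))])
yaw=.098;tx=np.array([np.cos(yaw),np.sin(yaw)]);ty=np.array([-tx[1],tx[0]]);C=np.array([.503,-.039])
for p in list(Q)+[Q.mean(0),cap[:2]]: d=p-C;print('tray',d@tx,d@ty)
st=ctrl.get_state();M=R.from_quat(st['tcp_rot']).as_matrix()
tgt=np.r_[Q.mean(0)-tx*.075,.10];print('tgt',tgt,'tool shift',M.T@(tgt-st['eef_pos']))
for n,u in(('wall px',(444.6,218.3)),):print(onz(t,*u,.045))
```

```text
[[ 0.5468 -0.0378]
 [ 0.4907 -0.0473]
 [ 0.5157 -0.1686]
 [ 0.5759 -0.1559]] [ 0.5323 -0.1024]
sides [0.1216 0.0569 0.1239 0.0615]
cap [ 0.558  -0.2206  0.045 ]
scene top face [array([ 0.4971, -0.0472]), array([ 0.5531, -0.0344])]
tray 0.04370258346829888 -0.0030827033458662766
tray -0.013091482845562396 -0.007076151958582534
tray -3.122268283010585e-05 -0.13024659647974834
tray 0.06107077659238995 -0.12346209368080333
tray 0.02291266363307397 -0.06596688636625013
tray 0.036972044963595546 -0.1861403660954829
tgt [ 0.4576 -0.1097  0.1   ] tool shift [-0.1757  0.0775  0.1674]
[ 0.6205 -0.2832  0.045 ]
```

Emit:
step_arm:
  gripper: [-1,-1,-1,-1,-1,-1,-1,-1,-1,-1,-1,-1,-1,-1]
  linear:
    - [-0.02,0.01,0.02]
    - [-0.055,0.025,0.04]
    - [-0.09,0.04,0.06]
    - [-0.125,0.055,0.08]
    - [-0.155,0.069,0.1]
    - [-0.176,0.078,0.115]
    - [-0.176,0.078,0.13]
    - [-0.176,0.078,0.155]
    - [-0.176,0.078,0.18]
    - [-0.176,0.078,0.205]
    - [-0.176,0.078,0.225]
    - [-0.176,0.078,0.24]
    - [-0.176,0.078,0.25]
    - [-0.176,0.078,0.25]
  delta_rot:
    - [0,0,1]
    - [0,0,2.5]
    - [0,0,4]
    - [0,0,5.5]
    - [0,0,7.1]
    - [0,0,7.1]
    - [0,0,7.1]
    - [0,0,7.1]
    - [0,0,7.1]
    - [0,0,7.1]
    - [0,0,7.1]
    - [0,0,7.1]
    - [0,0,7.1]
    - [0,0,7.1]

```text
time: 14.78
eef_pos: [0.4571, -0.1099, 0.0163]
tcp_rot: [0.74, -0.672, -0.001, 0.0]
contact_force: [0.1, 0.4, 0.4]
opening: 0.997
```

Emit:
step_arm:
  gripper: [-1,-1,-1,-1,-1,-1,-1,-1,-1,-1,-1,-1,-1,-1]
  linear:
    - [0,-0.008,0]
    - [0,-0.016,0]
    - [0,-0.022,0]
    - [0,-0.026,0]
    - [0,-0.03,0]
    - [0,-0.034,0]
    - [0,-0.038,0]
    - [0,-0.042,0]
    - [0,-0.046,0]
    - [0,-0.05,0]
    - [0,-0.054,0]
    - [0,-0.057,0]
    - [0,-0.06,0]
    - [0,-0.06,0]
  delta_rot:
    - [0,0,0]
    - [0,0,0]
    - [0,0,0]
    - [0,0,0]
    - [0,0,0]
    - [0,0,0]
    - [0,0,0]
    - [0,0,0]
    - [0,0,0]
    - [0,0,0]
    - [0,0,0]
    - [0,0,0]
    - [0,0,0]
    - [0,0,0]

```text
time: 16.52
eef_pos: [0.5174, -0.104, 0.0169]
tcp_rot: [0.74, -0.672, 0.0, -0.0]
contact_force: [-0.3, 0.5, 0.0]
opening: 1.002
```

Run:
```python
from h import *
w=cam('wrist');t=cam('top')
a=cv2.resize(w['frame'],(480,360));b=cv2.resize(t['frame'][195:315,340:446],None,fx=3,fy=3)
save({'frame':np.hstack([a,b])},'c10.png');print(ctrl.get_state()['contact_force'])
```

```text
[-0.77820091 -0.52388233  0.60684757]
```

View pics/c10.png

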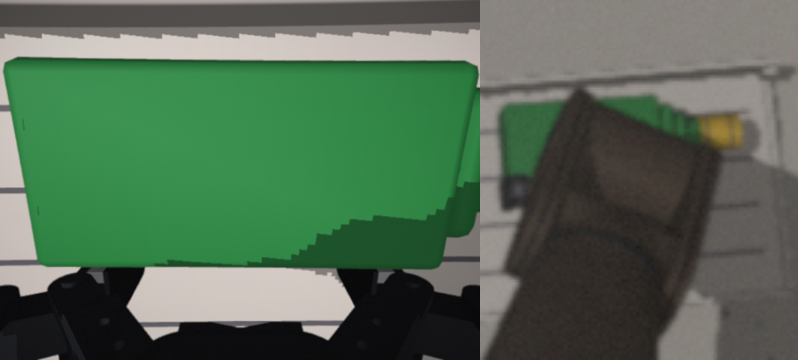

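Bottle is aligned with both fingertips and parallel to the wall, with roughly 1–1.5 cm left.

Emit:
step_arm:
  gripper: [-1,-1,-1,-1,-1]
  linear:
    - [0,-0.0025,0]
    - [0,-0.005,0]
    - [0,-0.007,0]
    - [0,-0.009,0]
    - [0,-0.009,0]
  delta_rot:
    - [0,0,0]
    - [0,0,0]
    - [0,0,0]
    - [0,0,0]
    - [0,0,0]

```text
time: 17.25
eef_pos: [0.5263, -0.1032, 0.0169]
tcp_rot: [0.74, -0.672, 0.0, -0.0]
contact_force: [0.1, 0.8, -0.2]
opening: 1.002
```

Emit:
step_arm:
  gripper: [-1,-1,-1]
  linear:
    - [0,-0.001,0]
    - [0,-0.002,0]
    - [0,-0.002,0]
  delta_rot:
    - [0,0,0]
    - [0,0,0]
    - [0,0,0]

```text
time: 17.62
eef_pos: [0.528, -0.1029, 0.0169]
tcp_rot: [0.74, -0.672, 0.0, -0.0]
contact_force: [-1.9, -0.3, 1.0]
opening: 1.0
```

Run:
```python
from h import *
w=cam('wrist');print(ctrl.get_state()['contact_force'])
f=w['frame'];h=cv2.cvtColor(f,cv2.COLOR_RGB2HSV);G=cv2.inRange(h,(45,80,20),(85,255,255))
for u in(60,200,320,440,580):
    v=np.nonzero(G[:,u])[0].min();print(u,v,onz(w,u,v,.069)[:2], f[max(0,v-40):v:4,u].sum(1).tolist())
```

```text
[-2.51123024 -0.40654345  1.09404947]
60 78 [ 0.59747288 -0.04350536] [553, 553, 535, 474, 308, 229, 229, 231, 234, 351]
200 80 [ 0.59998459 -0.070989  ] [579, 577, 534, 447, 246, 241, 239, 243, 357, 370]
320 82 [ 0.60198766 -0.09491698] [587, 555, 494, 268, 245, 245, 244, 280, 372, 419]
440 82 [ 0.60424511 -0.11885037] [577, 525, 429, 238, 241, 242, 241, 363, 372, 371]
580 82 [ 0.60669761 -0.14643731] [519, 456, 251, 228, 229, 227, 274, 351, 352, 576]
```

Emit:
step_arm:
  gripper: [-1,-1,-1]
  linear:
    - [0,-0.001,0]
    - [0,-0.002,0]
    - [0,-0.002,0]
  delta_rot:
    - [0,0,0]
    - [0,0,0]
    - [0,0,0]

```text
time: 18.05
eef_pos: [0.53, -0.1027, 0.0169]
tcp_rot: [0.74, -0.672, 0.0, -0.0]
contact_force: [-2.1, -0.2, 0.4]
opening: 1.004
```

Emit:
step_arm:
  gripper: [-1,-1,-1]
  linear:
    - [0,-0.001,0]
    - [0,-0.002,0]
    - [0,-0.002,0]
  delta_rot:
    - [0,0,0]
    - [0,0,0]
    - [0,0,0]

```text
time: 18.42
eef_pos: [0.532, -0.1025, 0.0169]
tcp_rot: [0.74, -0.672, 0.0, -0.0]
contact_force: [-1.2, -1.1, -0.5]
opening: 1.0
```

Emit:
step_arm:
  gripper: [-1,-1,-1]
  linear:
    - [0,-0.001,0]
    - [0,-0.002,0]
    - [0,-0.002,0]
  delta_rot:
    - [0,0,0]
    - [0,0,0]
    - [0,0,0]

```text
time: 18.8
eef_pos: [0.534, -0.1023, 0.0169]
tcp_rot: [0.74, -0.672, 0.0, -0.0]
contact_force: [-0.9, -0.5, -0.1]
opening: 1.005
```

Emit:
step_arm:
  gripper: [-1,-1,-1]
  linear:
    - [0,-0.001,0]
    - [0,-0.002,0]
    - [0,-0.002,0]
  delta_rot:
    - [0,0,0]
    - [0,0,0]
    - [0,0,0]

```text
time: 19.18
eef_pos: [0.5356, -0.1024, 0.0169]
tcp_rot: [0.741, -0.672, -0.0, 0.0]
contact_force: [-4.1, -1.6, 1.7]
opening: 1.001
```

Run:
```python
from h import *
w=cam('wrist');t=cam('top');print(ctrl.get_state()['contact_force'])
a=w['frame'][0:180,:];b=cv2.resize(t['frame'][195:285,340:452],None,fx=4,fy=4)
b=cv2.copyMakeBorder(b,0,0,0,640-b.shape[1],cv2.BORDER_CONSTANT)
save({'frame':np.vstack([a,b])},'c11.png')
```

```text
[-3.99964191 -1.50378426  2.25465074]
```

View pics/c11.png

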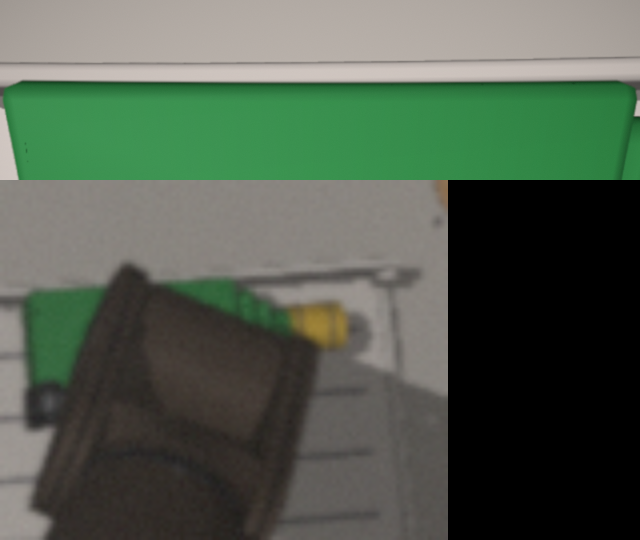

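Force starts rising: contact with the wall beginning. Press a little more.

Emit:
step_arm:
  gripper: [-1,-1,-1]
  linear:
    - [0,-0.0005,0]
    - [0,-0.001,0]
    - [0,-0.001,0]
  delta_rot:
    - [0,0,0]
    - [0,0,0]
    - [0,0,0]

```text
time: 19.65
eef_pos: [0.5356, -0.1025, 0.017]
tcp_rot: [0.741, -0.672, -0.001, 0.001]
contact_force: [-7.7, -3.5, 5.7]
opening: 0.997
```

Emit:
step_arm:
  gripper: [-1,-1,-1]
  linear:
    - [0,-0.0005,0]
    - [0,-0.001,0]
    - [0,-0.001,0]
  delta_rot:
    - [0,0,0]
    - [0,0,0]
    - [0,0,0]

```text
time: 20.02
eef_pos: [0.5356, -0.1025, 0.017]
tcp_rot: [0.741, -0.671, -0.002, 0.002]
contact_force: [-10.6, -4.8, 9.2]
opening: 1.005
```

Run:
```python
from h import *
w=cam('wrist');st=ctrl.get_state();print(st['contact_force'],st['wrist_torque'])
f=w['frame'];h=cv2.cvtColor(f,cv2.COLOR_RGB2HSV);G=cv2.inRange(h,(45,80,20),(85,255,255))
g=cv2.GaussianBlur(cv2.cvtColor(f,cv2.COLOR_RGB2GRAY),(5,5),0).astype(float)
def sub(u,a,b):
    d=np.diff(g[a:b,u-3:u+4].mean(1));return d
A=[];B=[]
for u in range(40,610,20):
    v=np.nonzero(G[:,u])[0].min()
    A.append(onz(w,u,v,.069)[:2]); d=sub(u,40,v-6);k=40+np.argmax(d)   # dark table->bright wall top (outer edge)
    B.append(onz(w,u,k,.045)[:2])
    if u%120==40: print(u,v,k,d.max())
for n,X in(('bottle',A),('wall outer',B)):
    X=np.array(X);p=np.polyfit(X[:,1],X[:,0],1);print(n,'yaw',-np.arctan(p[0]),'x at y=-.1',np.polyval(p,-.1),'res',np.std(X[:,0]-np.polyval(p,X[:,1])))
```

```text
[-10.56526008  -4.97565366   8.5559311 ] [-0.4148749   1.39597178  0.20937656]
40 82 64 13.0
160 83 64 13.142857142857139
280 84 64 13.571428571428584
400 83 63 14.285714285714278
520 83 61 12.0
bottle yaw 0.09898337560722563 x at y=-.1 0.6101608022682584 res 6.178221051250998e-05
wall outer yaw 0.10559609584422366 x at y=-.1 0.616589233363673 res 5.6733004857133623e-05
```

Bottle within ~0.4° of the wall and touching; a tiny yaw to seat the cap end, then back away.

Emit:
step_arm:
  gripper: [-1,-1,-1,-1]
  linear:
    - [0,0.001,0]
    - [0,0.001,0]
    - [0,0,0]
    - [0,0,0]
  delta_rot:
    - [0,0,-0.3]
    - [0,0,-0.6]
    - [0,0,-0.6]
    - [0,0,-0.6]

```text
time: 20.58
eef_pos: [0.5361, -0.1028, 0.017]
tcp_rot: [0.744, -0.669, -0.002, 0.002]
contact_force: [-11.4, -4.5, 6.5]
opening: 0.998
```

Emit:
step_arm:
  gripper: [-1,-1,-1,-1,-1,-1,-1,-1,-1,-1,-1,-1,-1,-1,-1]
  linear:
    - [0,0.001,0]
    - [0,0.002,0]
    - [0,0.004,0]
    - [0,0.008,0]
    - [0,0.015,0]
    - [0,0.025,0]
    - [0,0.035,0]
    - [0,0.04,-0.01]
    - [0,0.04,-0.03]
    - [0,0.04,-0.06]
    - [0,0.04,-0.1]
    - [0,0.04,-0.14]
    - [0,0.04,-0.17]
    - [0,0.04,-0.18]
    - [0,0.04,-0.18]
  delta_rot:
    - [0,0,0]
    - [0,0,0]
    - [0,0,0]
    - [0,0,0]
    - [0,0,0]
    - [0,0,0]
    - [0,0,0]
    - [0,0,0]
    - [0,0,0]
    - [0,0,0]
    - [0,0,0]
    - [0,0,0]
    - [0,0,0]
    - [0,0,0]
    - [0,0,0]

```text
time: 22.45
eef_pos: [0.4981, -0.1063, 0.1973]
tcp_rot: [0.744, -0.668, 0.001, -0.0]
contact_force: [0.1, -0.2, 0.2]
opening: 0.999
```

Run:
```python
from h import *
w=cam('wrist');s=cam('scene');t=cam('top')
a=cv2.resize(w['frame'],(480,360));b=cv2.resize(s['frame'][180:312,165:282],None,fx=2.73,fy=2.73)[:360]
save({'frame':np.hstack([a,b])},'c12.png');save(t,'t12.png')
f=w['frame'];h=cv2.cvtColor(f,cv2.COLOR_RGB2HSV);G=cv2.inRange(h,(45,80,20),(85,255,255));Y=cv2.inRange(h,(20,120,80),(35,255,255))
for M in(G,Y):
    cs,_=cv2.findContours(M,0,1);k=max(cs,key=cv2.contourArea);q=cv2.approxPolyDP(cv2.convexHull(k),3,True)[:,0];print(q.tolist())
print(ctrl.get_state()['eef_pos'])
```

```text
[[477, 84], [473, 115], [420, 149], [224, 149], [218, 138], [212, 45], [217, 41], [425, 41]]
[[514, 77], [517, 100], [511, 117], [505, 121], [483, 121], [487, 77]]
[ 0.49710387 -0.10585471  0.19507462]
```

View pics/c12.png

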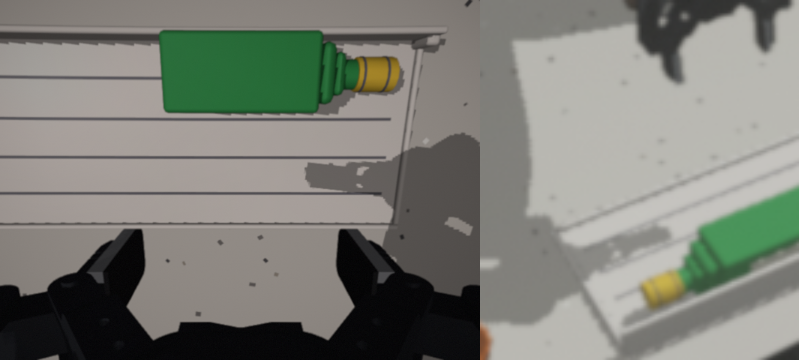

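Bottle lies flat, its back edge (~row 41 of the full frame) along the wall over its full length. One numeric check before signing off.

Run:
```python
from h import *
w=cam('wrist');t=cam('top');f=w['frame'];h=cv2.cvtColor(f,cv2.COLOR_RGB2HSV);G=cv2.inRange(h,(45,80,20),(85,255,255))
g=cv2.GaussianBlur(cv2.cvtColor(f,cv2.COLOR_RGB2GRAY),(3,3),0).astype(float)
A=[];F=[];B=[]
for u in range(230,415,8):
    n=np.nonzero(G[:,u])[0];A.append(onz(w,u,n.min(),.069)[:2]);F.append(onz(w,u,n.max(),.037)[:2])
for u in list(range(20,200,8))+list(range(470,560,8)):
    d=np.diff(g[20:60,u-2:u+3].mean(1));B.append(onz(w,u,20.5+np.argmax(d),.045)[:2])
P={}
for n,X in(('bottle back',A),('wall outer',B)):
    X=np.array(X);p=np.polyfit(X[:,1],X[:,0],1);P[n]=p;print(n,-np.arctan(p[0]),np.std(X[:,0]-np.polyval(p,X[:,1])))
for y in(-.04,-.17,-.24):print(y,'gap to inner face mm',1e3*(np.polyval(P['wall outer'],y)-np.polyval(P['bottle back'],y)-.006))
c=(onz(w,500,99,.052));print('cap',c,'cap axis to wall inner',(np.polyval(P['wall outer'],c[1])-c[0])-.006)
ht=cv2.cvtColor(t['frame'],cv2.COLOR_RGB2HSV)
for n,lo,hi in(('orange',(3,150,80),(14,255,255)),('blue',(100,110,60),(115,255,255))):
    cs,_=cv2.findContours(cv2.inRange(ht,lo,hi),0,1);print(n,[tuple(np.round(cv2.minAreaRect(k)[0])) for k in cs if cv2.contourArea(k)>80])
```

```text
bottle back 0.10657160281755668 4.149141024079409e-05
wall outer 0.10985987632519784 0.002203819207459723
-0.04 gap to inner face mm -12.474889650525673
-0.17 gap to inner face mm -12.042368332578318
-0.24 gap to inner face mm -11.809472238299085
cap [ 0.58780906 -0.20938805  0.052     ] cap axis to wall inner 0.021576145869078307
orange [(np.float64(507.0), np.float64(288.0)), (np.float64(495.0), np.float64(242.0)), (np.float64(336.0), np.float64(38.0))]
blue []
```

```bash
python3 -c "
from plant import ctrl
print(ctrl.sign_off())"
```

```text
the job is handed in; nothing more can be done
None
```

The bottle is lying flat in the tray with its side against the back wall, and I have handed the job in; the interface gave no verdict.

I straddled the cap loosely with the half-open fingers. The rear finger tipped the bottle and the front finger caught it at balance, then eased it down onto its side. After that I slid it to the wall with both open fingertips.

**Checks**
- **Contact:** during the push the force rose to about 11 N along x (about 13 N in all), and the fingers stopped advancing. That is well under the 35 N limit.
- **Alignment:** after backing off, the bottle's direction was 0.1066 rad, against 0.1056 rad for the wall measured during the push. It looked flat and still in the last picture.
- **Other things:** both cups are at their starting pixels. The bento, tier, paddle and kettle base were never approached. My colour check for the chopstick rest found nothing, so I did not confirm it by measurement.

**Check that failed:** the last automatic wall-gap measurement gave −12 mm, which is impossible. I took it to be the wrong wall edge (2 mm scatter in the fit) and did not repeat it. I relied instead on the contact force and the measurement taken during the push, which put the bottle's back edge within about 1 mm of the wall.

I used 13 picture views against the budget of 10.

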